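# Mist the house plants under the bench sprayer

### The job

Set the terracotta saucer centred on the round rubber mat in front of the sprayer. Then mist the potted plants that are there one at a time, from the shortest pot to the tallest: stand the pot centred on the saucer, squeeze the sprayer's trigger fully for about half a second and let it go, and afterwards stand the pot upright in the wooden tray. Leave the saucer centred on the mat, and do not disturb the radio, the travel mug or its lid.

Things in the scene. Friction and masses are not known exactly. Their poses are not given: they have to be found in the camera images.
- sprayer: Fixed grey spray gun clamped by its barrel in a low bracket, grip upward; placed anew each start. Origin on the bench under the barrel; +x = the way the nozzle points, z up. Barrel level, 36 mm across, x -50 to 115 mm, its axis 45 mm up. Grip: upright bar x -44 to -16, y -14 to 14, up to z 150 (brass stub to 157 mm). The black trigger is an upright bar beside it on the nozzle side.
- squeeze (a point): Point fixed to the sprayer at its y 0, z 120 mm, midway along its x between the outer faces of grip and trigger at rest: 61 mm over all there, 45 mm fully squeezed (only the trigger moves, so the middle then lies 8 mm further to -x). Axes as the sprayer's. Free above: fingers can straddle grip and trigger from above, closing along the sprayer's x.
- trigger (a joint): Sprung hinged trigger, rad: 0 at rest, 0.26 fully squeezed to the grip (squeezed: above 0.19, let go: below 0.04). Black bar 10 mm thick, 24 wide, 82 long; hinge along the sprayer's y at its x 12, z 60 mm, bar upright at rest. 5 N to start, 10 N fully squeezed at the squeeze point; springs back.
- trigger_end (a point): Middle of the trigger's free upper end, 142 mm above the bench; its z axis runs up along the trigger bar, vertical at rest, and leans towards the grip by the trigger's angle.
- mat (a point): Centre of the top face of the round black rubber mat, 150 mm across, 3 mm thick, fixed 250 mm ahead of the sprayer's origin along its +x.
- saucer: Loose round terracotta saucer, 0.22 kg, 120 mm across at the foot, 128 mm at the rim, 22 mm high; wall 8 mm thick, so the rim can be pinched from above; flat inside floor 6 mm above its underside, about 104 mm across. Origin at the centre of its underside, z up. May get knocked aside.
- pot_short: Shortest potted plant: round tapering terracotta pot, 52 mm across at the foot, 62 mm at the rim band (33 to 55 mm up), 55 mm high, low green succulent on top within 24 mm of the axis and up to 72 mm. About 0.2 kg, heavy in the foot. Origin at the centre of its underside, z up. May be absent. May get knocked aside.
- pot_square: Middle potted plant: square white glazed pot, 56 by 56 mm, 70 mm high, sides along its x and y axes; round green cactus on top up to 91 mm. About 0.26 kg, heavy in the foot. Origin at the centre of its underside, z up. May be absent. May get knocked aside.
- pot_tall: Tallest potted plant: straight round grey concrete pot, 60 mm across, 90 mm high; green plant on top within 25 mm of the axis and up to 114 mm. About 0.32 kg, heavy in the foot. Origin at the centre of its underside, z up. May be absent. May get knocked aside.
- tray: Fixed shallow wooden tray, 300 mm along its x by 120 mm along its y, walls 6 mm thick and 18 mm high, floor 6 mm above the bench. Origin at the centre of its underside. Room for three pots in a row along x.
- radio: Bystander: black plastic radio, 50 by 170 by 100 mm, origin under its centre.
- travel_mug: Bystander: stainless steel travel mug, 76 mm across, 150 mm high, origin under its centre.
- mug_lid: Bystander: grey silicone mug lid, 80 mm across, 22 mm high, origin under its centre.
Things that resemble listed ones, but are neither listed nor needed, are in the scene too. Several things have the shape of the pot_short; the one meant has the colours described above.

How it is judged:
By the outcome, as a careful person would: the job done as asked, in the order asked, and still so for the second after the job is handed in, with the robot touching nothing.
Of pot_short, pot_square, pot_tall only 2 to 3 are there at a start; the rules pass over those that are not, and their reading is None.
At some moment in a run one of saucer, pot_short, pot_square, pot_tall may be knocked a few centimetres aside while the robot is not near it.
It also fails if it takes over 210 s, if anything falls off the work surface, if the arm or the gripper's body presses on something with over 40 N, if the wrist force passes 120 N, or if a joint passes its speed limit or range.

### The arm

A 6-joint arm with a two-finger parallel gripper is mounted at the origin on the work surface. World frame = base frame: x ahead of the robot, y to its left, z up, the work surface at z = 0. Lengths are in mm, angles in rad, forces in N, time in s.
With the tool pointing down it reaches from about 275 to 825 mm from the base axis. Payload 5.2 kg.
Tool frame: the origin (TCP) lies at the very end of the fingers, on their centre line; the grasp point (between the pads) lies 19 mm behind it; z points along the fingers, y is the line along which they close (so a half turn about z gives the same grasp; the last joint's range is limited). The gripper opens to 93 mm and grips with 3 to 60 N. Pads are 15 mm wide; open, the fingers measure 128 mm over their backs; the gripper's body (75 mm by 188 mm) begins 65 mm behind the grasp point.
Start: joints at [-1.496, 0.259, 1.535, -0, 1.348, -0.203], TCP at [150.853, -528.912, 218.653] pointing down, gripper open.
Joint ranges: [-3.14, 3.14], [-0.91, 2.08], [0.19, 2.58], [-1.22, 4.36], [0.22, 2.71], [-3.12, 3.12]. Speed limits (rad/s): [2.57, 2.57, 3.14, 3.14, 3.14, 3.14].

### API

Orientations are given as [roll, pitch, yaw] about the fixed x, y, z axes, in that order (R = Rz(yaw) Ry(pitch) Rx(roll)).
In Python, from bench import robot gives the robot as it stands. The module is installed in compiled form; this text tells all that it offers. Calls block until the motion is done:
- robot.move_ptp(position, orientation): joint-space move of the TCP to a pose.
- robot.move_linear(position, ori=None, speed=150, f_stop=None): straight line of the TCP; ori=None keeps the orientation; speed is the mean speed in mm/s. With f_stop (N) it stops when the force on the tool has changed by that much, and returns True; else False.
- robot.move_j(angles): joint-space move.
- robot.move_gripper(opening): opening from 0.0 (shut) to 1.0 (fully open); the grip force is fixed at half the most; returns when the fingers have stopped.
- robot.sleep(seconds).
- robot.inverse_kinematics(position, orientation): joint angles nearest the present ones, or None.
- robot.get_image(name): name is "scene" or "top" or "wrist"; returns a dict with "img" (420x560x3 uint8, blue, green, red), "fovy" (degrees; the focal length in pixels is half the picture's height over the tangent of half this angle, whatever the lens; pixels are square), "cx", "cy" (the principal point, pixels), "k1" (the pictures are not rectified: a ray, as slopes to the right and down, at radius r is drawn at 1 + k1 r^2 times it, then the intrinsics apply), "eye" and "orientation" of the camera in the world. Camera axes: x right, y down, z forward; pixel columns grow to the right and rows downward; lengths in mm; the calibration is good to about 2 mm. A picture is of the moment at which its call begins. There is no depth.
A pose or a line that the arm cannot do raises robot.MotionError and nothing moves.
- robot.hand_in(): hands the job in; it is judged then, once.
Readings, each from a call of its own:
- robot.current_t(): time.
- robot.current_qpos(): joint angles.
- robot.current_joint_vel(): joint speeds.
- robot.current_joint_efforts(): joint torques, N m.
- robot.current_tcp_pos(): TCP position.
- robot.current_eef_rot(): TCP orientation.
- robot.current_contact_force(): force on the tool from outside, world axes, zero at the start.
- robot.current_ft_torque(): the same for the moment, N m.
- robot.current_gripper_width(): opening from 0.0 (shut) to 1.0 (fully open).
- robot.current_finger_force(): force on a finger pad.
Only numpy, scipy, OpenCV 4.12 (cv2) and the standard library are available. Lean on these libraries where they do the work, as an engineer would, in place of code of your own. Each camera call takes 0.05 s, during which the arm holds its last target. There are 200 camera calls.

## Working session

There is one attempt and no reset: what is moved stays moved. The work goes in short steps, each a Python script; the robot and the scene stay as the last script left them, time stands still between calls to the robot, and variables do not carry over. Pictures are saved under pics/ and viewed, at most 14 in all, crops included, and the job is handed in when it is done.

```bash
mkdir -p pics
python3 - <<'E'
from bench import robot
import cv2
for n in("scene","top"):
    d=robot.get_image(n);cv2.imwrite(f"pics/{n}0.png",d["img"])
    print(n,{k:v for k,v in d.items() if k!="img"})
print(robot.current_t(),robot.current_eef_rot())
E
```

```text
scene {'fovy': 48.13775828543665, 'cx': 288.3376969593476, 'cy': 206.96035996026998, 'k1': -0.16299768985450333, 'eye': array([1362.7431659 , -249.90829255, 1162.81490988]), 'orientation': array([-2.50727898,  0.01029854,  1.32744263])}
top {'fovy': 57.21160106344316, 'cx': 287.7112519546395, 'cy': 207.57615771022617, 'k1': -0.060386131112500546, 'eye': array([ 512.41138951,  -94.47706108, 1045.0784925 ]), 'orientation': array([-3.04947074,  0.01537931, -1.54713473])}
0.1 [-3.13995918e+00 -3.39671707e-04  2.77820938e-01]
```

View pics/scene0.png

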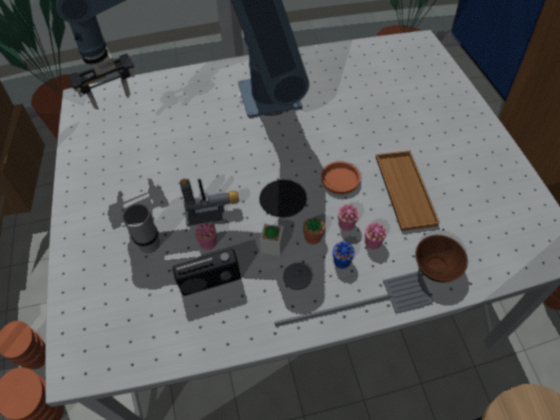

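View pics/top0.png

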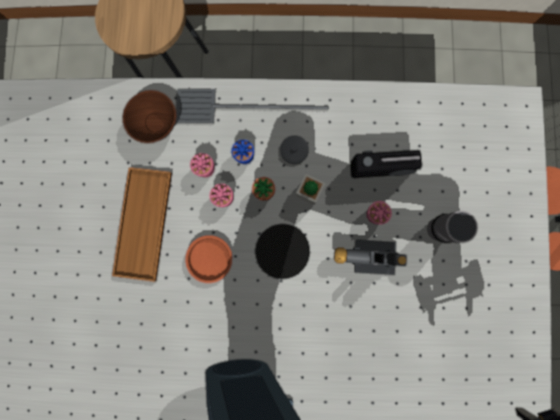

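Present: the short pot at top (263,188), the square pot at (311,188) and the saucer at (209,258). The mat is at (282,250), the sprayer at (375,257) and the tray at (142,224). I see no tall grey pot; the pink and blue pots are decoys. Next I'll measure by colour.

```bash
cat > h.py <<'E'
from bench import robot
import cv2, numpy as np
from scipy.spatial.transform import Rotation as R
def cam(n,save=None):
    d=robot.get_image(n); d["R"]=R.from_euler("xyz",d["orientation"]).as_matrix()
    f=210/np.tan(np.radians(d["fovy"])/2); d["K"]=np.array([[f,0,d["cx"]],[0,f,d["cy"]],[0,0,1]])
    d["D"]=np.array([d["k1"],0,0,0]); d["hsv"]=cv2.cvtColor(d["img"],cv2.COLOR_BGR2HSV)
    if save: cv2.imwrite(f"pics/{save}.png",d["img"])
    return d
def world(d,px,z):
    px=np.array(px,float).reshape(-1,1,2)
    u=cv2.undistortPoints(px,d["K"],d["D"])[:,0]
    r=np.c_[u,np.ones(len(u))]@d["R"].T
    return d["eye"]+r*((z-d["eye"][2])/r[:,2])[:,None]
def pix(d,p):
    p=(np.array(p,float).reshape(-1,3)-d["eye"])@d["R"]
    return cv2.projectPoints(p,np.zeros(3),np.zeros(3),d["K"],d["D"])[0][:,0]
def blobs(d,lo,hi,amin=40,k=3):
    lo,hi=np.array(lo),np.array(hi); h=d["hsv"].copy()
    if lo[0]<0: h[...,0]=((h[...,0].astype(int)+90)%180); lo=lo+[90,0,0]; hi=hi+[90,0,0]
    m=cv2.inRange(h,lo,hi); m=cv2.morphologyEx(m,cv2.MORPH_CLOSE,np.ones((k,k)))
    cs=cv2.findContours(m,cv2.RETR_EXTERNAL,cv2.CHAIN_APPROX_NONE)[0]
    return sorted([c for c in cs if cv2.contourArea(c)>amin],key=cv2.contourArea,reverse=True)
def rect(d,c,z):  # contour on a plane -> centre, size, angle, circle
    w=world(d,c.reshape(-1,2),z)[:,:2].astype(np.float32)
    return cv2.minAreaRect(w), cv2.minEnclosingCircle(w)
E
python3 - <<'E'
from h import *
d=cam("top")
def show(t,lo,hi,z,**k):
    for c in blobs(d,lo,hi,**k)[:5]:
        x,y,w,h=cv2.boundingRect(c)
        if y<60: continue
        r,o=rect(d,c,z); print(t,(x,y,w,h),np.round(r[0]),np.round(r[1]),round(r[2],1),np.round(o[0]),round(o[1]))
show("terra",(-10,120,90),(12,255,255),22)
show("green",(40,80,20),(85,255,255),65,amin=20)
show("wood",(11,80,80),(22,255,255),18,amin=400)
show("brass",(15,100,90),(30,255,255),45,amin=20)
show("black",(0,0,0),(180,255,32),3,amin=300)
print("axes",d["R"][:,0],d["R"][:,1])
m=d["hsv"]; print(m[258,209],m[250,282],m[224,142],m[257,340],m[258,402],m[200,260],m[188,263])
i=cv2.resize(d["img"][130:300,180:430],None,fx=3,fy=3,interpolation=cv2.INTER_CUBIC);cv2.imwrite("pics/crop1.png",i)
E
```

```text
terra (186, 236, 46, 46) [467. 133.] [116. 123.] 72.3 [467. 131.] 62
terra (547, 167, 13, 48) [ 670. -801.] [ 35. 131.] 87.3 [ 670. -798.] 66
terra (550, 232, 10, 39) [ 505. -799.] [ 26. 103.] 88.2 [ 506. -803.] 52
green (255, 179, 17, 18) [653. -12.] [44. 41.] 1.8 [653. -11.] 24
green (304, 181, 14, 14) [ 656. -135.] [34. 33.] 1.1 [ 655. -134.] 18
wood (112, 167, 59, 114) [556. 319.] [122. 300.] 84.5 [556. 320.] 159
brass (335, 249, 12, 14) [ 483. -216.] [33. 28.] 0.8 [ 483. -216.] 19
black (256, 225, 52, 53) [491. -62.] [139. 138.] 1.3 [491. -62.] 72
black (220, 376, 64, 44) [97.  8.] [121. 154.] 9.0 [96.  8.] 97
black (351, 151, 70, 27) [ 736. -341.] [ 66. 193.] 5.2 [ 733. -341.] 99
black (212, 361, 49, 14) [180.  51.] [ 34. 128.] 6.7 [182.  51.] 64
axes [ 0.02365659 -0.99960185 -0.01537871] [-0.99551451 -0.02214475 -0.09198079]
[  8 161 170] [30 36 14] [ 14 153 133] [ 19 151 176] [ 19 156  93] [ 9 60 68] [ 67 163  61]
```

View pics/crop1.png

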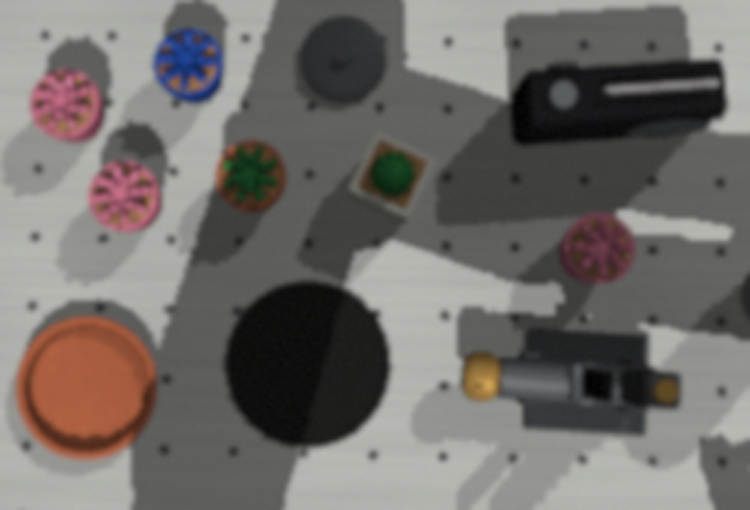

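The crop shows the short pot at (251,175), the square pot at (391,174) turned about 25°, the saucer at (87,387) and the mat at (307,363). The sprayer's nozzle is at (481,377) and its brass stub at (665,390). Next: compute the sprayer pose and look at the saucer from above with the wrist camera.

```bash
cat >> h.py <<'E'
def down(a): # yaw options so that fingers close along world angle a (rad)
    return [np.array([np.pi,0,(a+s*np.pi/2+np.pi)%(2*np.pi)-np.pi]) for s in(1,-1)]
def best(p,a):
    q0=robot.current_qpos(); o=[]
    for w in down(a):
        q=robot.inverse_kinematics(list(p),list(w))
        if q is not None:
            q=np.array(q); o.append((abs(q[5]),w,q))
    return min(o,key=lambda t:t[0])[1]
def go(p,a): w=best(p,a); robot.move_ptp(list(p),list(w)); return w
E
python3 - <<'E'
from h import *
d=cam("top")
n=world(d,[180+481/3,130+377/3],45)[0]; s=world(d,[180+665/3,130+390/3],157)[0]
m=np.array([491,-62.]);v=n-s; print(n,s,"yaw n-s",np.arctan2(v[1],v[0]),"mat-s",np.arctan2(*(m-s[:2])[::-1]),np.linalg.norm(m-s[:2]))
go([467,131,260],np.pi/2)
w=cam("wrist","w1"); print(w["eye"],w["R"][:,2],robot.current_t())
for c in blobs(w,(-10,100,60),(14,255,255),200)[:3]:
    r,o=rect(w,c,22);print(cv2.boundingRect(c),r,o)
E
```

```text
[ 482.94007187 -215.53576961   45.        ] [ 479.29846037 -342.87872705  157.        ] yaw n-s 1.5422072365602995 mat-s 1.5291599341743314 281.1223671983018
[394.33426146 131.00008476 425.17116361] [ 2.60042331e-01  6.76829987e-05 -9.65597215e-01] 2.8417
(375, 126, 121, 176) ((514.8040161132812, 319.09063720703125), (123.46293640136719, 222.42919921875), 84.40858459472656) ((515.0653686523438, 320.24847412109375), 126.15296173095703)
(229, 128, 102, 102) ((463.1727294921875, 131.5014190673828), (125.37811279296875, 124.62525939941406), 13.502326965332031) ((463.478759765625, 131.4788818359375), 63.220088958740234)
(275, 340, 45, 38) ((723.754638671875, 155.7895050048828), (64.16976928710938, 63.470916748046875), 89.76271057128906) ((724.3436889648438, 155.28744506835938), 41.348514556884766)
```

View pics/w1.png

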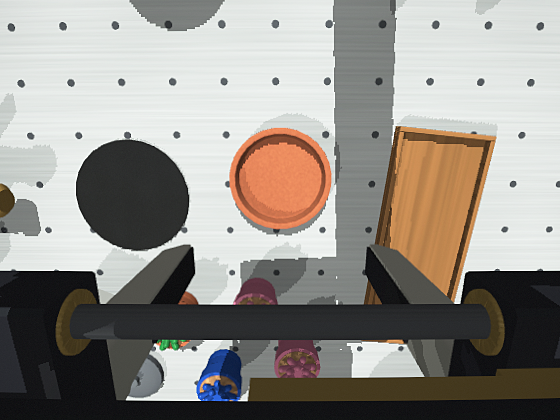

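The wrist view shows the saucer at (280,178), clear of its neighbours, the mat at (132,195) and the tray at (430,220). I'll pinch the saucer's +y rim.

```bash
cat >> h.py <<'E'
def saucer(d,z):
    c=[c for c in blobs(d,(-10,100,60),(14,255,255),800) if True]
    o=[rect(d,x,z)[1] for x in c]
    return [np.array(x[0]) for x in o if 57<x[1]<70]
def mat(d):
    o=[rect(d,x,3)[1] for x in blobs(d,(0,0,0),(180,255,60),800)]
    return [np.array(x[0]) for x in o if 68<x[1]<82]
E
python3 - <<'E'
from h import *
w=cam("wrist"); print("mat",mat(w),"saucer",saucer(w,22))
m=mat(w)[0] if mat(w) else np.array([491,-62.])
m=(m+[491,-62])/2
robot.move_gripper(0.34)
g=np.array([464.5,191])
go([*g,60],np.pi/2)
print(robot.move_linear([*g,9.5],speed=60,f_stop=6),robot.current_tcp_pos())
robot.move_gripper(0.0)
print("w",robot.current_gripper_width()*93,robot.current_finger_force())
robot.move_linear([*g,45],speed=50)
t=m+[0,59.5]
robot.move_linear([*t,45],speed=120)
print("w",robot.current_gripper_width()*93,robot.current_finger_force(),m)
w=cam("wrist","w2");print(robot.current_t(),saucer(w,57))
E
```

```text
mat [array([488.54119873, -62.75313187])] saucer [array([463.54553223, 131.43565369])]
False [464.79228099 191.06533356   9.6997677 ]
w 9.17635903858696 28.590069454728564
w 8.590838131481608 30.474346435548796 [489.77059937 -62.37656593]
9.025 [array([475.3041687 , -49.88740158])]
```

View pics/w2.png

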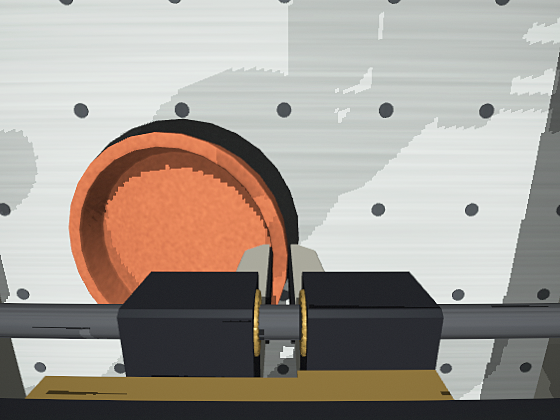

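The saucer is held at (280,270) and sags slightly, with the mat behind it. I'll lower it, release and look again.

Run:
```python
from h import *
p=np.array(robot.current_tcp_pos())
print(robot.move_linear([p[0],p[1],13],speed=40,f_stop=8),robot.current_tcp_pos())
robot.move_gripper(0.3)
p=np.array(robot.current_tcp_pos())
robot.move_linear([p[0],p[1],70],speed=100)
go([490,-62,260],np.pi/2)
w=cam("wrist","w3");print(saucer(w,25),mat(w))
t=cam("top");print(saucer(t,25),robot.current_t())
```

```text
True [489.77393901  -2.13721758  13.43871557]
[array([484.96484375, -60.0197258 ])] [array([490.77041626, -64.02921295])]
[] 13.7167
```

View pics/w3.png

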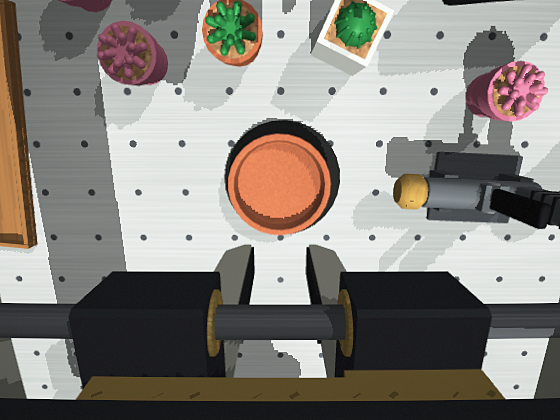

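The saucer sits about (-6,+4) mm off the mat centre, with the mat showing at the upper right of (279,180). I'll re-grip it and nudge it over.

```bash
cat >> h.py <<'E'
def nudge(s,dv):  # pinch +y rim of saucer centred at s (on mat) and shift it
    robot.move_gripper(0.34); g=np.array(s)+[0,59]
    go([*g,60],np.pi/2); robot.move_linear([*g,13],speed=60,f_stop=8)
    robot.move_gripper(0.0); g=g+dv
    robot.move_linear([*(g-dv),14],speed=30); robot.move_linear([*g,14],speed=30); robot.move_linear([*g,13],speed=30)
    robot.move_gripper(0.34); robot.move_linear([*g,70],speed=100)
E
python3 - <<'E'
from h import *
nudge([485,-60],[5.8,-4])
go([490,-62,260],np.pi/2)
w=cam("wrist","w4");print(saucer(w,25),mat(w))
t=cam("top");print(saucer(t,25))
for w in down(np.pi/2):
    q=robot.inverse_kinematics([430,-62,260],list(w)); print(q)
print(robot.current_t())
E
```

```text
[array([484.14279175, -62.01186752])] [array([490.55804443, -63.95064926])]
[]
[-0.4010851   0.01832917  1.71701812  0.          1.40624536 -1.97188143]
[-4.01085101e-01  1.83291706e-02  1.71701812e+00 -4.44089210e-16
  1.40624536e+00  1.16971123e+00]
19.4667
```

View pics/w4.png

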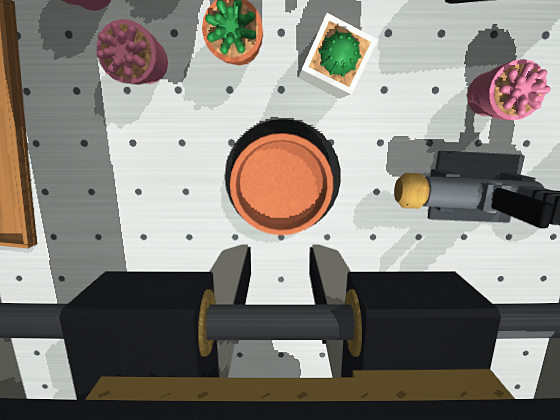

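The saucer's y is now good but x is still about -6 mm, because it turned about the pinch. The square pot has been knocked to (340,52). I'll pinch the -x rim and shift the saucer along x.

Run:
```python
from h import *
g=np.array([484.5-59,-62]); robot.move_gripper(0.34)
go([*g,60],0); robot.move_linear([*g,13],speed=60,f_stop=8)
robot.move_gripper(0.0); robot.move_linear([*g,14],speed=30); g=g+[6,-1]
robot.move_linear([*g,14],speed=30); robot.move_linear([*g,13],speed=30)
robot.move_gripper(0.34); robot.move_linear([*g,70],speed=100); 
robot.move_gripper(1.0)
go([560,-62,260],np.pi/2)
w=cam("wrist","w5");print(saucer(w,25),mat(w))
for c in blobs(w,(40,80,20),(85,255,255),100)[:4]:
    print("green",cv2.boundingRect(c),rect(w,c,65)[1],rect(w,c,80)[1])
for c in blobs(w,(-10,100,60),(14,255,255),200)[:5]: print("terra",cv2.boundingRect(c),rect(w,c,55)[1])
print(robot.current_t())
```

```text
[array([489.24731445, -63.31010056])] [array([ 721.36053467, -318.72570801]), array([490.56600952, -63.71828079])]
green (209, 76, 48, 50) ((651.2442626953125, -12.215956687927246), 25.914155960083008) ((650.41357421875, -14.266983032226562), 24.832998275756836)
green (316, 107, 41, 42) ((624.5811767578125, -120.25218200683594), 21.548797607421875) ((624.8629150390625, -117.795654296875), 20.649682998657227)
terra (232, 187, 100, 95) ((499.9168395996094, -63.164676666259766), 59.07353210449219)
terra (0, 63, 44, 208) ((572.7728271484375, 251.75833129882812), 122.38140869140625)
terra (40, 10, 81, 65) ((709.1414184570312, 144.97190856933594), 42.17376708984375)
terra (459, 129, 76, 55) ((597.2906494140625, -303.19482421875), 43.448463439941406)
terra (106, 93, 66, 58) ((629.6797485351562, 92.67498779296875), 36.2818489074707)
27.3583
```

View pics/w5.png

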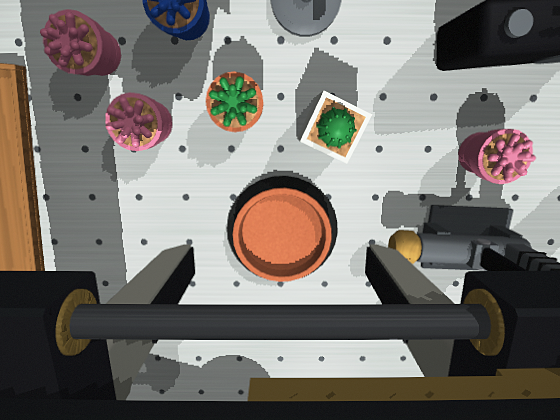

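The saucer is now within 1.5 mm of the mat centre; the short pot is at (235,101) and the square pot at (336,127). I'll pick the short pot.

```bash
cat >> h.py <<'E'
def pick(xy,a,z):
    robot.move_gripper(1.0); xy=np.array(xy)
    go([*xy,140],a); print("stop",robot.move_linear([*xy,z],speed=90,f_stop=8))
    robot.move_gripper(0.0); print("w",robot.current_gripper_width()*93,robot.current_finger_force())
    robot.move_linear([*xy,130],speed=100); print("w",robot.current_gripper_width()*93)
def place(xy,z,a=None):
    p=np.array(robot.current_tcp_pos())
    if a is None: robot.move_linear([*xy,130],speed=150)
    else: go([*xy,130],a)
    robot.move_linear([*xy,z+15],speed=100)
    print("stop",robot.move_linear([*xy,z-2],speed=25,f_stop=5),robot.current_tcp_pos())
    robot.move_gripper(1.0); robot.move_linear([*xy,150],speed=100)
E
python3 - <<'E'
from h import *
pick([652,-12],0,25)
place([489.5,-63.3],34)
go([560,-62,260],np.pi/2)
w=cam("wrist","w6")
for c in blobs(w,(40,80,20),(85,255,255),100)[:4]: print("green",cv2.boundingRect(c),rect(w,c,74)[1],rect(w,c,80)[1])
print(mat(w),robot.current_t())
E
```

```text
stop False
w 60.87373943738156 30.000195242464542
w 60.897187173233185
stop True [489.11631861 -63.25368754  33.89483205]
green (316, 107, 40, 42) ((624.93994140625, -118.8641357421875), 21.014537811279297) ((625.051513671875, -117.88026428222656), 20.654922485351562)
green (261, 231, 43, 42) ((488.05908203125, -63.83134078979492), 26.25387191772461) ((490.51324462890625, -63.78936004638672), 25.804588317871094)
[array([ 721.58703613, -318.78091431]), array([491.21304321, -63.41936493])] 38.4917
```

View pics/w6.png

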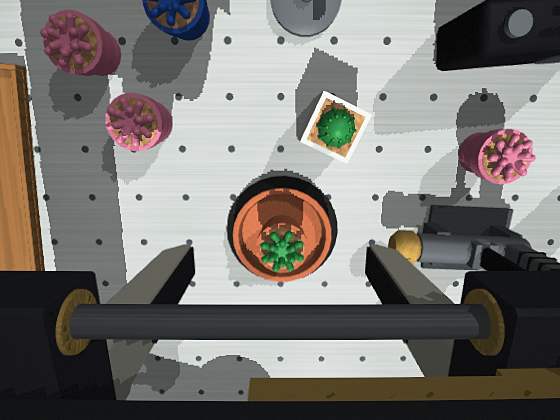

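The short pot stands centred on the saucer, with its plant at (281,250). I'll look at the sprayer from above next.

Run:
```python
from h import *
a=1.533;u=np.array([np.cos(a),np.sin(a)]);O=np.array([490.3,-63.2])-250*u;print(O)
go([*(O-22*u),230],a)
w=cam("wrist","w7")
for c in blobs(w,(15,100,60),(30,255,255),40)[:6]: print("brass",cv2.boundingRect(c),rect(w,c,157)[0][:2],rect(w,c,45)[0][:2])
print("exp stub",O-30*u,pix(w,[*(O-30*u),157]),"trig end",pix(w,[*(O+12*u),142]),"grip edge",pix(w,[*(O-44*u),150]))
print(mat(w),robot.current_t())
```

```text
[ 480.85316791 -313.02145097]
brass (248, 368, 312, 33) ((324.4184875488281, -439.7547302246094), (281.3359375, 32.71455001831055)) ((217.54286193847656, -488.35150146484375), (413.4635314941406, 48.07872009277344))
brass (56, 289, 40, 66) ((397.57122802734375, -158.17372131347656), (28.74798011779785, 67.7059326171875)) ((325.0514221191406, -74.52788543701172), (42.24927520751953, 99.50361633300781))
brass (152, 174, 31, 38) ((504.88421630859375, -250.632080078125), (22.041379928588867, 28.11065673828125)) ((482.7632141113281, -210.40867614746094), (32.392974853515625, 41.312660217285156))
brass (19, 15, 52, 69) ((605.5146484375, -177.29261779785156), (33.48963165283203, 33.276268005371094)) ((630.6541137695312, -102.62578582763672), (49.21780776977539, 48.904296875))
brass (282, 210, 24, 25) ((478.4396057128906, -343.5857849121094), (17.375049591064453, 18.919553756713867)) ((443.89898681640625, -347.01739501953125), (25.535083770751953, 27.80500030517578))
brass (19, 172, 27, 49) ((505.9288330078125, -150.6024169921875), (15.77531623840332, 36.80470657348633)) ((484.2984313964844, -63.40073776245117), (23.184101104736328, 54.08979034423828))
exp stub [ 479.71954806 -343.00002508] [[292.6952251  220.52332939]] trig end [[239.31733263 215.06247841]] grip edge [[310.46288371 217.91336945]]
[array([ 487.02432251, -296.53713989]), array([487.64553833, -66.90091705])] 39.6417
```

View pics/w7.png

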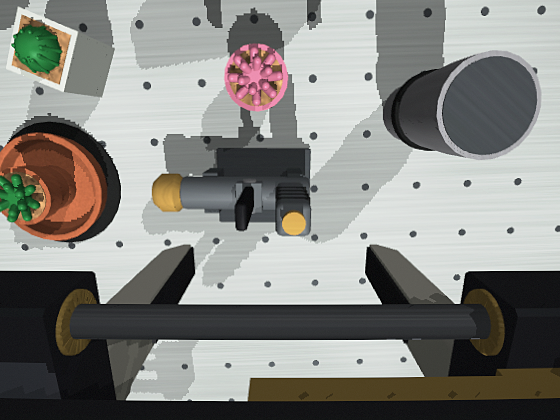

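The brass stub is at (294,222), within 1.5 mm of the prediction, and the trigger is at (243,205). I'll squeeze now.

```bash
cat >> h.py <<'E'
def squeeze():
    a=1.533; u=np.array([np.cos(a),np.sin(a)]); p=np.array([480.2,-313.4])-22.5*u
    robot.move_gripper(1.0); go([*p,230],a)
    print("stop",robot.move_linear([*p,102],speed=90,f_stop=8))
    t0=robot.current_t(); robot.move_gripper(0.0); t1=robot.current_t()
    W=robot.current_gripper_width()*93; F=robot.current_finger_force(); robot.sleep(0.35)
    W2=robot.current_gripper_width()*93; t2=robot.current_t(); robot.move_gripper(1.0)
    print("squeeze",t1-t0,W,F,W2,"open",robot.current_t()-t2, robot.current_contact_force())
    robot.move_linear([*p,230],speed=120)
E
python3 - <<'E'
from h import *
squeeze(); print(robot.current_t())
E
```

```text
stop False
squeeze 0.7749999999999986 48.32609912066829 29.472938664257526 48.77343126757866 open 0.875 [ 0.4563421  -0.47539353  0.09057281]
44.9
```

An opening of 48.5 mm means a trigger angle of at least 0.2 rad at any possible contact height, so the squeeze worked. Short pot goes to the tray, then I'll look for the square pot.

Run:
```python
from h import *
pick([489.2,-63.4],0,34)
place([556,319.5],31,0)
go([560,-62,260],np.pi/2)
w=cam("wrist","w8"); print("saucer",saucer(w,25),mat(w))
h=w["hsv"]
for c in blobs(w,(40,80,20),(85,255,255),100)[:4]: print("green",cv2.boundingRect(c),rect(w,c,80)[1])
c0=[c for c in blobs(w,(40,80,20),(85,255,255),100) if cv2.boundingRect(c)[0]>280][0]
x,y,ww,hh=cv2.boundingRect(c0); x0,y0=max(x-35,0),max(y-35,0)
# bright white rim
sub=h[y0:y+hh+35,x0:x+ww+35]; b=cv2.inRange(sub,(0,0,235),(180,25,255)); 
cv2.imwrite("pics/w8c.png",np.hstack([cv2.resize(w["img"][y0:y+hh+35,x0:x+ww+35],None,fx=3,fy=3),cv2.cvtColor(cv2.resize(b,None,fx=3,fy=3),cv2.COLOR_GRAY2BGR)]))
print(robot.current_t(),x0,y0)
```

```text
stop False
w 60.93038654673016 30.000170655548573
w 60.811602405328145
stop True [555.48972419 319.4133049   30.98670579]
saucer [array([489.00317383, -63.33162689])] [array([ 721.93322754, -318.98617554]), array([490.79345703, -63.73604584])]
green (317, 108, 40, 41) ((624.9727172851562, -118.01251220703125), 20.50843048095703)
55.9 282 73
```

View pics/w8.png

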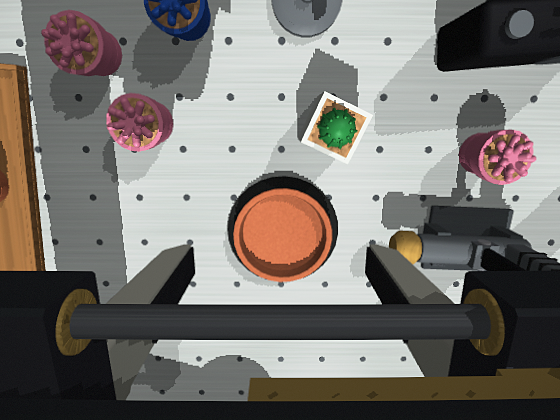

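View pics/w8c.png

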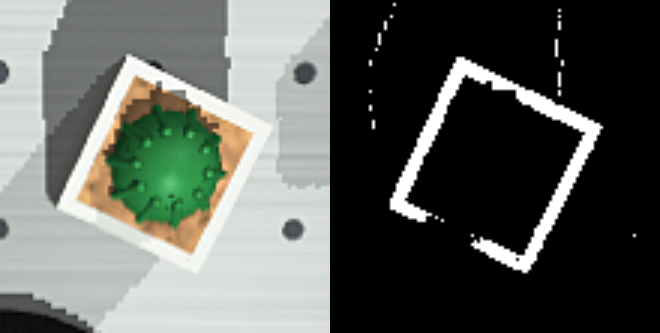

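The square pot's rim corners are clear in the crop at 3×: about (129,57), (271,127), (197,270) and (59,206). The saucer is still centred. I'll pick the square pot, place it and mist.

Run:
```python
from h import *
w=cam("wrist")
c=world(w,np.array([[129,57],[271,127],[197,270],[59,206]])/3+[282,73],70)[:,:2]
m=c.mean(0); s=np.roll(c,-1,0)-c; print(m,np.linalg.norm(s,axis=1))
ang=np.arctan2(s[:,1],s[:,0]); a=np.angle(np.exp(4j*ang).mean())/4; print(np.degrees(ang),np.degrees(a))
p=[*m,140]; a=min([a,a+np.pi/2],key=lambda t:min(abs(robot.inverse_kinematics(p,list(o))[5]) for o in down(t)))
print("a",np.degrees(a))
pick(m,a,28)
place([489.5,-63.4],37)
go([560,-62,260],np.pi/2)
w=cam("wrist","w9"); print("mat",mat(w))
for c in blobs(w,(40,80,20),(85,255,255),100)[:4]: print("green",cv2.boundingRect(c),rect(w,c,89)[1])
print(robot.current_t())
```

```text
[ 624.55386852 -119.23609909] [54.69763949 54.33339046 54.44593451 54.61911001]
[-114.4777303   155.04503578   65.82454367  -24.68762785] -24.57394617303768
a -24.57394617303768
stop False
w 55.48109057452818 30.000014305114746
w 55.66241742675449
stop True [489.32895161 -63.30570532  36.97206968]
mat [array([ 721.44366455, -319.24154663]), array([490.3314209, -63.7469368])]
green (263, 237, 37, 35) ((491.21356201171875, -62.79462814331055), 20.32151222229004)
66.3667
```

View pics/w9.png

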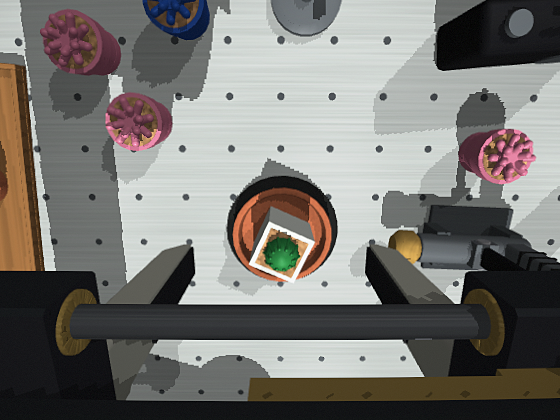

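The square pot is upright and centred on the saucer at (282,253). I'll squeeze, then move it to the tray.

Run:
```python
from h import *
squeeze()
pick([489.4,-63.3],np.radians(-24.57),37)
place([461.5,328.6],34,np.radians(84.5))
go([480,60,330],np.pi/2)
w=cam("wrist","w10"); print("saucer",saucer(w,25),mat(w))
for c in blobs(w,(40,80,20),(85,255,255),100)[:4]: print("green",cv2.boundingRect(c),rect(w,c,75)[1])
print(robot.current_t())
```

```text
stop False
squeeze 0.7750000000000057 48.46195107483444 29.472457095980644 48.816615307248405 open 0.875 [-0.84789073  0.46526582  0.32050861]
stop False
w 55.7622236339771 30.000141263008118
w 55.912434833501834
stop True [461.26814488 328.52015269  33.97248409]
saucer [array([488.25527954, -63.17797089])] [array([489.48138428, -63.14662933])]
green (53, 99, 41, 41) ((555.0001220703125, 317.03985595703125), 26.012704849243164)
green (56, 179, 34, 31) ((459.6965637207031, 333.65435791015625), 22.697158813476562)
84.1667
```

View pics/w10.png

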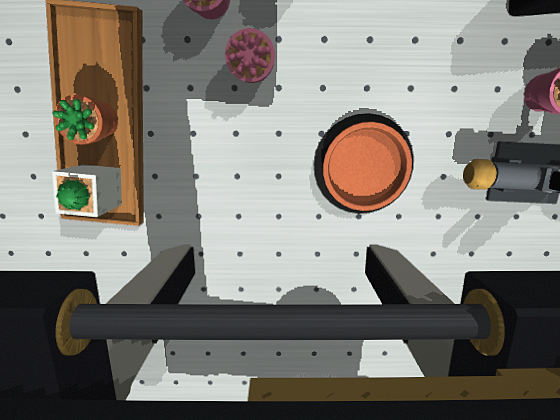

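Both pots stand in the tray at (77,118) and (80,190), and the saucer at (368,165) is centred within about 1.3 mm.

```bash
python3 -c "
from bench import robot
print(robot.hand_in())"
```

```text
the job is handed in; nothing more can be done
None
```

The job is handed in: the short pot and then the square pot were each misted on the saucer and now stand in the tray, with the saucer centred on the mat to about 1.3 mm; I saw no tall pot, and the trigger squeezes were judged from the gripper opening, not seen directly.

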